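Slide the gift box between the plinths onto the display mat

ROBOT

A 7-joint arm with a two-finger parallel gripper is mounted at the origin on the work surface. World frame = base frame: x ahead of the robot, y to its left, z up, the work surface at z = 0. Lengths are in m, angles in rad, forces in N, time in s.
With the tool pointing down it reaches from about 0.425 to 0.95 m from the base axis. Payload 4.7 kg.
Tool frame: the origin (TCP) lies on the centre line of the jaws, within the pads' length; the fingertips stand robot.nose_length ahead of it and the grasp point (between the pads) lies 8 mm behind it (robot.nose_length is the distance from the TCP to the fingertips, in m); z points along the fingers, y is the line along which they close (so a half turn about z gives the same grasp; the last joint's range is limited). The gripper opens to 85 mm and grips with 20 to 120 N. Pads are 22 mm wide; open, the fingers measure 114 mm over their backs; the gripper's body (76 mm by 85 mm) begins 54 mm behind the grasp point. The pads swing forward as they close: fully open they stand 13 mm farther back than shut.
Start: joints at [1.296, 0.469, -0.049, 1.532, 0.024, 1.141, -0.082], TCP at [0.164, -0.655, 0.242] pointing down, gripper open.
Joint ranges: [-2.59, 2.59], [-0.33, 1.99], [-1.39, 1.29], [0.1, 2.45], [-1.04, 4.18], [0.21, 1.99], [-2.66, 2.66]. Speed limits (rad/s): [2.57, 2.57, 3.14, 3.14, 3.14, 3.14, 3.14].

INTERFACE

Orientations are given as [roll, pitch, yaw] about the fixed x, y, z axes, in that order (R = Rz(yaw) Ry(pitch) Rx(roll)).
In Python, from plant import robot gives the robot as it stands. Calls block until the motion is done:
- robot.goto(position, orientation): joint-space move of the TCP to a pose.
- robot.move_straight(position, vel=0.15, attitude=None, contact_N=None): straight line of the TCP; attitude=None keeps the orientation; vel is the mean speed in m/s. With contact_N (N) it stops when the force on the tool has changed by that much, and returns True; else False.
- robot.move_joints(angles): joint-space move.
- robot.grip(opening, strength=None): opening from 0.0 (shut) to 1.0 (fully open); strength is the grip in N (None keeps the last); returns when the fingers have stopped.
- robot.sleep(seconds).
- robot.inverse_kinematics(position, orientation): joint angles nearest the present ones, or None.
- robot.sense(): the state.
- robot.grab_frame(name): name is "scene" or "top"; returns a dict with "image" (400x640x3 uint8, red, green, blue), "range_z" (400x640 float32, m along the optical axis (not along the pixel's ray), 0 where there is no reading), "fx", "fy", "cx", "cy" (pixels), "dist_coeffs" ([k1, k2, p1, p2, k3] as OpenCV has them; the pictures are not rectified), "R" (3x3) and "t" (3): a world point X has camera coordinates R X + t. Camera axes: x right, y down, z forward; pixel columns grow to the right and rows downward; lengths in m; the calibration is good to about 2 mm. A picture is of the moment at which its call begins.
A pose or a line that the arm cannot do raises robot.IKError and nothing moves.
- robot.close_job(): hands the job in; it is judged then, once.
The state is a dict: "t": time; "joint_pos": joint angles; "joint_velocities": joint speeds; "effort": joint torques, N m; "tcp_pos": TCP position; "tcp_rot": TCP orientation; "wrist_force": force on the tool from outside, world axes, zero at the start; "torque": the same for the moment, N m; "opening": opening from 0.0 (shut) to 1.0 (fully open); "gripper_force": force on a finger pad.
Only numpy, scipy, OpenCV 4.12 (cv2) and the standard library are available. Lean on these libraries where they do the work, as an engineer would, in place of code of your own. Each camera call takes 0.05 s, during which the arm holds its last target. There are 200 camera calls.

TASK

Push the open cardboard gift box of little pots across the counter with the fingertips, through the narrow gap between the two matching dark-wood plinths fixed to the counter, until it lies wholly on the grey felt mat beyond them. Keep it flat on the counter all the way, never lifting or tipping it, and leave the other wares standing where they are.

Things in the scene. Friction and masses are not known exactly. Their poses are not given: they have to be found in the camera images.
- giftbox: the gift box: an open-topped brown cardboard box with six little copper pots sunk in it; 94 mm wide (its x), 110 mm long (its y), 42 mm tall, a closed straight-sided block to the touch, 0.25 to 0.5 kg, loose, slides flat on the counter. Origin at the centre of its underside; z up. Either end may lead.
- gate: the two fixed round plinths (dark wood discs 70 mm across and 30 mm tall, each with a small fixed wooden pot on top, 56 mm tall in all). Origin on the counter midway between them; x runs from one plinth's centre to the other's (at x = -85 and +85 mm), so the gap is 100 mm wide along x and is passed along y, from +y to -y or the reverse, according to the side on which the gift box starts. Does not move.
- mat: the thin flat grey felt display mat, 160 mm (its x, parallel to the gate's x) by 170 mm (its y), 1 mm thick, on the other side of the plinths from the gift box; its centre may lie up to 25 mm to one side of the gap's middle line. It is no obstacle: things slide over it at counter height. Origin at its centre. Does not move.
- corner0 (a point): lower corner of the gift box at its -x -y (47 mm and 55 mm from its centre), on the underside
- corner1 (a point): lower corner of the gift box at its +x -y (47 mm and 55 mm from its centre), on the underside
- corner2 (a point): lower corner of the gift box at its +x +y (47 mm and 55 mm from its centre), on the underside
- corner3 (a point): lower corner of the gift box at its -x +y (47 mm and 55 mm from its centre), on the underside
- tumbler: bystander: clear glass tumbler, 52 mm across, 60 mm tall, loose. Origin at the centre of its underside.
- pot: bystander: turned wooden pot with a knobbed lid, 54 mm across, 58 mm tall, loose, solid. Origin at the centre of its underside.
- tin: bystander: small round tin with a blue lid, 55 mm across, 42 mm tall, loose. Origin at the centre of its underside.
- figurine: bystander: turned dark-wood figurine, 44 mm across, 60 mm tall, loose. Origin at the centre of its underside.
- bowl: bystander: blue ceramic bowl, 90 mm across, 45 mm tall, loose. Origin at the centre of its underside.
- perfume: bystander: amber glass perfume bottle, 48 mm across, 120 mm tall, loose. Origin at the centre of its underside.
- hatbox: bystander: round white paper box, 100 mm across, 70 mm tall, loose. Origin at the centre of its underside.
Mind the look-alikes: they are no part of the job. What is shaped like the giftbox but yellow is not meant.

How it is judged:
On the way:
1. the gift box is in the gap, half-way between the two plinths (x of giftbox in the frame of gate between -0.015 and 0.015 m and y of giftbox in the frame of gate between -0.03 and 0.03 m and angle between the y axis of giftbox and the y axis of gate, either way round below 0.3 rad and height (world z) of giftbox below 0.005 m), for 0.05 s.
At the end, for the whole second after the job is handed in: The gift box has passed through the gap and lies flat and still on the counter with all four lower corners on the felt mat (3 mm overhang allowed) (x of corner0 in the frame of mat between -0.083 and 0.083 m and y of corner0 in the frame of mat between -0.088 and 0.088 m and x of corner1 in the frame of mat between -0.083 and 0.083 m and y of corner1 in the frame of mat between -0.088 and 0.088 m and x of corner2 in the frame of mat between -0.083 and 0.083 m and y of corner2 in the frame of mat between -0.088 and 0.088 m and x of corner3 in the frame of mat between -0.083 and 0.083 m and y of corner3 in the frame of mat between -0.088 and 0.088 m and height (world z) of giftbox below 0.005 m and angle between giftbox's own z axis and vertical below 0.05 rad and linear speed of giftbox below 0.01 m/s); the robot touches nothing.
It fails at once if the gift box is lifted or tipped (over 8 mm or 0.15 rad) (height (world z) of giftbox above 0.008 m or angle between giftbox's own z axis and vertical above 0.15 rad).
It fails at once if another ware is shifted more than 15 mm or tipped over (distance of any of tumbler, pot, tin, figurine, bowl, perfume, hatbox from where it was at the start of the episode above 0.015 m or angle between any of tumbler, pot, tin, figurine, bowl, perfume, hatbox's own z axis and vertical above 0.35 rad).
It also fails if it takes over 61 s, if anything falls off the work surface, if the arm or the gripper's body presses on something with over 40 N, if the wrist force passes 120 N, or if a joint passes its speed limit or range.

## Working session

There is one attempt and no reset: what is moved stays moved. The work goes in short steps, each a Python script; the robot and the scene stay as the last script left them, time stands still between calls to the robot, and variables do not carry over. Pictures are saved under pics/ and viewed, at most 10 in all, crops included, and the job is handed in when it is done.

```bash
ls; mkdir -p pics
python3 - <<'E'
from plant import robot
import cv2,numpy as np,pickle
for n in("scene","top"):
    f=robot.grab_frame(n); pickle.dump(f,open(n+".pkl","wb"))
    cv2.imwrite(f"pics/{n}0.png",f["image"][:,:,::-1])
    print(n,f["fx"],f["cx"],f["cy"],f["dist_coeffs"],np.round(-f["R"].T@f["t"],3),np.round(f["R"],2).tolist())
print(robot.nose_length,robot.sense()["t"],robot.sense()["tcp_rot"])
E
```

```text
pics
scene 440.3256885249599 316.82611757531765 194.41732487603701 [-0.11566376  0.          0.          0.          0.        ] [1.42  0.386 0.756] [[-0.39, 0.92, 0.01], [0.55, 0.25, -0.8], [-0.73, -0.31, -0.61]]
top 497.1141276584266 318.11830333013603 200.36902963648993 [-0.04628984  0.          0.          0.          0.        ] [ 0.208 -0.01   1.818] [[0.0, -1.0, -0.02], [-0.98, 0.0, -0.18], [0.18, 0.02, -0.98]]
0.011 0.1 [-3.13982642e+00  5.55644582e-05  2.45872036e-01]
```

View pics/top0.png

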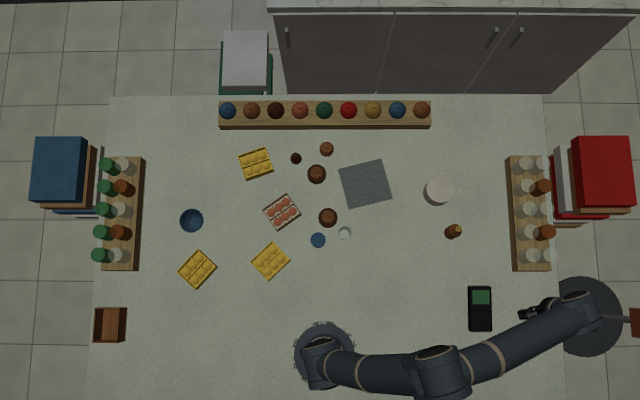

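View pics/scene0.png

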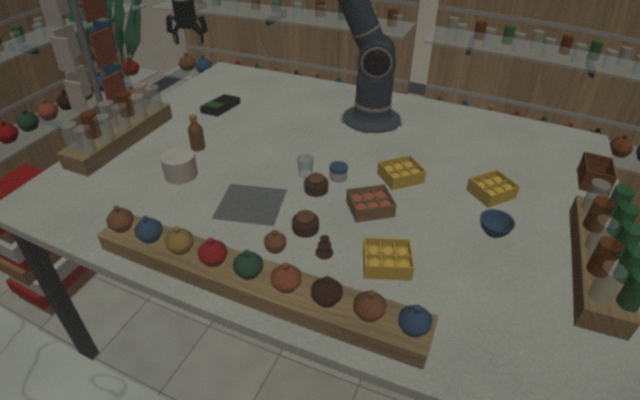

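The top picture shows these gift-box-shaped things: brown/red box (282,212), and yellow ones at (256,163), (197,268) and (270,260). I choose the brown one. The plinths are at (317,174) and (328,217), and the mat is at (366,183).

```bash
cat > h.py <<'E'
import cv2,numpy as np
def ray(f,uv,z):
    K=np.array([[f["fx"],0,f["cx"]],[0,f["fy"],f["cy"]],[0,0,1]])
    p=cv2.undistortPoints(np.array(uv,float).reshape(-1,1,2),K,np.array(f["dist_coeffs"]))[:,0]
    d=np.c_[p,np.ones(len(p))]@f["R"]; c=-f["R"].T@f["t"]
    return c+d*((z-c[2])/d[:,2])[:,None]
def ortho(f,z,x0,x1,y0,y1,s=1000):
    # rows: x decreasing; cols: y decreasing
    X,Y=np.meshgrid(np.arange(x1,x0,-1/s),np.arange(y1,y0,-1/s),indexing="ij")
    K=np.array([[f["fx"],0,f["cx"]],[0,f["fy"],f["cy"]],[0,0,1]])
    P=np.stack([X,Y,0*X+z],-1).reshape(-1,3)
    uv=cv2.projectPoints(P,cv2.Rodrigues(f["R"])[0],f["t"],K,np.array(f["dist_coeffs"]))[0].reshape(X.shape+(2,)).astype(np.float32)
    return cv2.remap(f["image"],uv,None,cv2.INTER_CUBIC),cv2.remap(f["range_z"],uv,None,cv2.INTER_NEAREST)
E
python3 - <<'E'
import pickle,cv2,numpy as np
from h import *
f=pickle.load(open("top.pkl","rb"))
for n,uv,z in [("box",(282,212),.042),("plA",(317,174),.056),("plB",(328,217),.056),("mat",(366,183),0),("fig",(296,158),.06),("pot",(327,149),.05),("tin",(318,240),.042),("tumb",(344,233),.06),("Y1",(256,163),.042),("Y2",(270,260),.042),("hat",(439,190),.07),("bowl",(191,220),.045),("perf",(453,231),.1)]:
    print(n,ray(f,uv,z)[0].round(3))
im,_=ortho(f,0.042,.3,.9,-.3,.3)
cv2.imwrite("pics/o42.png",cv2.resize(im,(600,600))[:,:,::-1]*1)
E
```

```text
box [0.5   0.15  0.042]
plA [0.637 0.023 0.056]
plB [ 0.479 -0.017  0.056]
mat [ 0.616 -0.16   0.   ]
fig [0.697 0.1   0.06 ]
pot [ 0.734 -0.014  0.05 ]
tin [0.398 0.019 0.042]
tumb [ 0.421 -0.074  0.06 ]
Y1 [0.683 0.249 0.042]
Y2 [0.326 0.19  0.042]
hat [ 0.574 -0.415  0.07 ]
bowl [0.47  0.48  0.045]
perf [ 0.422 -0.451  0.1  ]
```

View pics/o42.png

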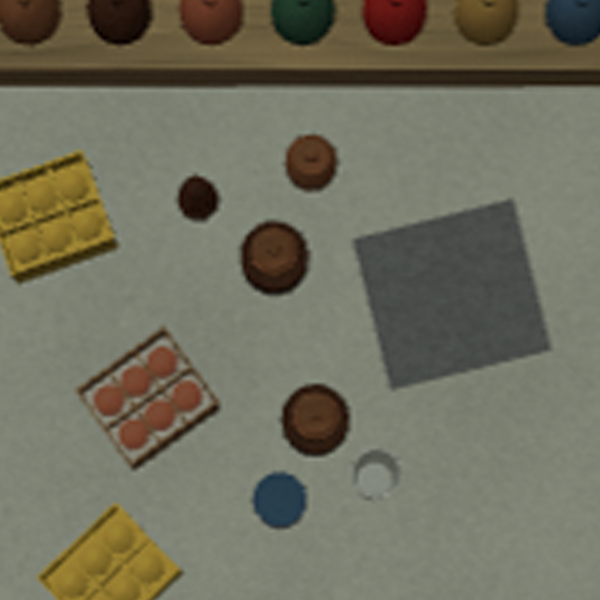

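The crop confirms the choice: a brown box with six copper pots at ortho (149,398). The gate lies between the plinths at (274,258) and (316,420), and the mat is beyond it. Next I'll take accurate poses.

```bash
cat >> h.py <<'E'
def rect(mask,x1,y1,near=None):
    """minAreaRect of the mask component covering pixel near=(col,row) -> centre(x,y), long-axis dir, sizes"""
    n,l=cv2.connectedComponents(mask.astype(np.uint8)); r,c=near[1],near[0]
    m=l==np.bincount(l[r-15:r+15,c-15:c+15].ravel(),minlength=n)[1:].argmax()+1
    cs=max(cv2.findContours(m.astype(np.uint8),0,2)[0],key=cv2.contourArea)
    P=np.array([[x1-p[1]/1000,y1-p[0]/1000] for p in cs[:,0]],np.float32)
    R=cv2.minAreaRect(P); b=cv2.boxPoints(R); e1,e2=b[1]-b[0],b[2]-b[1]
    e=e1 if np.hypot(*e1)>np.hypot(*e2) else e2
    e=e/np.hypot(*e); e=e if e[1]<0 else -e
    return np.array(R[0]),e,R[1]
def boxpose(f,g=None):
    x1,y1=.8,.3
    im,_=ortho(f,.042,.3,x1,-.35,y1)
    lab=cv2.cvtColor(im,cv2.COLOR_RGB2LAB).astype(int); bg=np.median(lab.reshape(-1,3),0)
    red=(lab[...,1]-bg[1]>14)&(im[...,0]>95)   # coral pots
    lo=cv2.morphologyEx(((lab[...,1]-bg[1]>3)|(lab[...,0]<55)).astype(np.uint8),cv2.MORPH_CLOSE,np.ones((9,9)))
    return im,lab,bg,red,lo
E
python3 - <<'E'
import pickle
from h import *
f=pickle.load(open("top.pkl","rb"))
im,lab,bg,red,lo=boxpose(f)
print("bg",bg, "rim/inner samples",lab[290:300:3,100].tolist(),lab[368-0-75,150].tolist())
# depth cloud
v,u=np.mgrid[0:400,0:640]; c=-f["R"].T@f["t"]
P=ray(f,np.c_[u.ravel(),v.ravel()],0.0); d=P-c; zc=(d@f["R"].T)[:,2]
W=c+d*(f["range_z"].ravel()/zc)[:,None]
def near(x,y,r): return np.hypot(W[:,0]-x,W[:,1]-y)<r
for n,x,y,r,zl in [("box",.502,.15,.085,.03),]:
    q=W[near(x,y,r)&(W[:,2]>zl)&(W[:,2]<.08)]; R=cv2.minAreaRect(q[:,:2].astype(np.float32)); print(n,len(q),R,np.percentile(q[:,2],[5,50,95]),q[:,:2].mean(0))
for n,x,y in [("A",.64,.024),("B",.48,-.017)]:
    for a,b in((.02,.04),(.045,.065)):
        q=W[near(x,y,.06)&(W[:,2]>a)&(W[:,2]<b)]; print(n,a,len(q),cv2.minEnclosingCircle(q[:,:2].astype(np.float32)),q[:,:2].mean(0))
q=W[near(.56,.1,.05)];print("counter z",np.percentile(q[:,2],[5,50,95]))
# colour fits
im0,_=ortho(f,.001,.3,.9,-.3,.3); g=im0.astype(int).mean(2); m=(g<np.median(g)-25)&(np.ptp(im0.astype(int),axis=2)<25)
print("mat",rect(cv2.morphologyEx(m.astype(np.uint8),2,np.ones((5,5))),.9,.3,(452,295)))
print("boxlo",rect(lo,.8,.3,(150,298)))
E
```

```text
bg [137. 123. 135.] rim/inner samples [[94, 145, 149], [87, 149, 151], [90, 147, 150], [92, 146, 150]] [118, 128, 138]
box 459 ((0.5029862523078918, 0.15202251076698303), (0.09701280295848846, 0.10987777262926102), 35.774444580078125) [0.03082119 0.03660986 0.04621171] [0.50316658 0.15131894]
A 0.02 145 ((0.6469440460205078, 0.026121780276298523), 0.03529414162039757) [0.64222745 0.02578782]
A 0.045 97 ((0.6464021801948547, 0.025038214400410652), 0.024188801646232605) [0.64606121 0.0242121 ]
B 0.02 153 ((0.48270365595817566, -0.01634174957871437), 0.03487977012991905) [ 0.48061948 -0.01639268]
B 0.045 114 ((0.4673881530761719, -0.029791565611958504), 0.04199788719415665) [ 0.47910582 -0.01933598]
counter z [-0.00739692  0.00225533  0.03985253]
mat (array([ 0.61411089, -0.15473834]), array([ 0.24759805, -0.96886283], dtype=float32), (0.16098196804523468, 0.170304536819458))
boxlo (array([0.50151813, 0.15146303]), array([ 0.5825189 , -0.81281716], dtype=float32), (0.1019543707370758, 0.11277835816144943))
```

```bash
cat >> h.py <<'E'
G=np.array([.5648,.0049]); D=np.array([.2476,-.9689]); L=np.array([.9689,.2476]); DA=np.arctan2(D[1],D[0])
Z=.020
def tcp(s,lat,th,off,z=Z,flip=0):
    h=np.cos(th)*D+np.sin(th)*L
    p=G+s*D+lat*L-off*h
    return [p[0],p[1],z],[np.pi,0,DA+th+flip]
E
cat > a.py <<'E'
from plant import robot
from h import *
for fl in (0,np.pi):
    for a in [(-.1577,-.024,.373,.1),(-.1577,-.024,.373,.1,.2),(-.07,0,0,.07),(.17,0,0,.07),(.17,0,0,.12,.2)]:
        q=robot.inverse_kinematics(*tcp(*a,**({} if len(a)>4 else {"z":Z}),flip=fl)); print(fl,None if q is None else np.round(q,2))
E
python3 a.py
```

```text
0 [ 0.28  0.89 -1.19  2.07  1.05  0.98  2.27]
0 [-1.44  0.4   1.13  2.03 -0.43  0.98 -2.62]
0 [ 0.48  0.94 -1.19  1.96  1.06  1.04  2.17]
0 [-0.54  0.82  0.91  1.93 -0.88  0.85 -2.04]
0 [-0.78  0.57  1.12  1.86 -0.58  1.09 -2.33]
3.141592653589793 [-0.01  0.63 -0.72  2.09  0.67  0.67 -0.56]
3.141592653589793 [ 0.27  0.42 -1.04  1.94  0.42  1.02 -0.35]
3.141592653589793 [ 0.16  0.66 -0.66  1.98  0.62  0.71 -0.64]
3.141592653589793 [ 0.53  0.71 -0.62  1.87  0.58  0.76 -0.16]
3.141592653589793 [ 0.55  0.45 -0.72  1.78  0.34  1.04 -0.05]
```

```bash
cat > b.py <<'E'
from plant import robot
from h import *
fl=np.pi; a=(-.1577,-.024,.373)
robot.grip(.65)
robot.goto(*tcp(*a,.1,.2,fl))
p,o=tcp(*a,.1,Z,fl); robot.move_straight(p,vel=.12)
s=robot.sense(); print(s["t"],s["opening"],s["wrist_force"].round(1) if hasattr(s["wrist_force"],"round") else s["wrist_force"])
hit=robot.move_straight(tcp(*a,.055,Z,fl)[0],vel=.03,contact_N=1.0)
s=robot.sense(); t=np.array(s["tcp_pos"]); h=np.cos(a[2])*D+np.sin(a[2])*L
print(hit,s["t"],t,"off",(G+a[0]*D+a[1]*L-t[:2])@h,np.round(s["wrist_force"],1))
f=robot.grab_frame("scene"); cv2.imwrite("pics/s1.png",cv2.resize(f["image"][110:290,260:500],None,fx=2.5,fy=2.5)[:,:,::-1])
E
python3 b.py
```

```text
5.4167 0.6502209672814576 [-0.   0.7  0.6]
True 6.4833 [0.46420753 0.20438927 0.01957435] off 0.06509252638823881 [0.4 0.1 0.9]
```

View pics/s1.png

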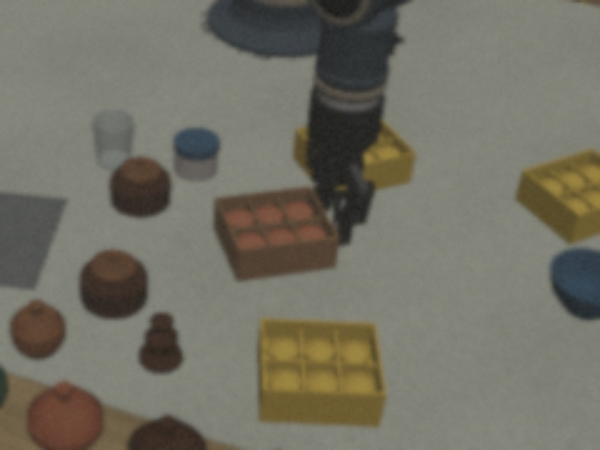

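The fingers are touching the rear face of the brown box (crop ~(335,210)), and the arm clears the yellow boxes. Now I'll push straight, then along the arc.

```bash
cat > c.py <<'E'
from plant import robot
from h import *
fl=np.pi; s,lat,th=-.1577,-.024,.373; off=.066; R=.11
l=(-lat-R*(1-np.cos(th)))/np.sin(th); print("l",l)
s+=l*np.cos(th); lat+=l*np.sin(th)
p,o=tcp(s,lat,th,off,Z,fl); robot.move_straight(p,vel=.03,attitude=o)
for t in np.linspace(th,0,6)[1:]:
    p,o=tcp(s+R*(np.sin(th)-np.sin(t)),lat+R*(np.cos(t)-np.cos(th)),t,off,Z,fl)
    robot.move_straight(p,vel=.025,attitude=o)
print("end s",s+R*np.sin(th),robot.sense()["t"],np.round(robot.sense()["wrist_force"],1))
import pickle
f=robot.grab_frame("top"); pickle.dump(f,open("t2.pkl","wb"))
im,_=ortho(f,.042,.4,.75,-.2,.2); cv2.imwrite("pics/t2.png",cv2.resize(im,None,fx=1.7,fy=1.7)[:,:,::-1])
E
python3 c.py
```

```text
l 0.045103532576474106
end s -0.0756126766736967 10.8417 [-0.   0.6 -1.4]
```

View pics/t2.png

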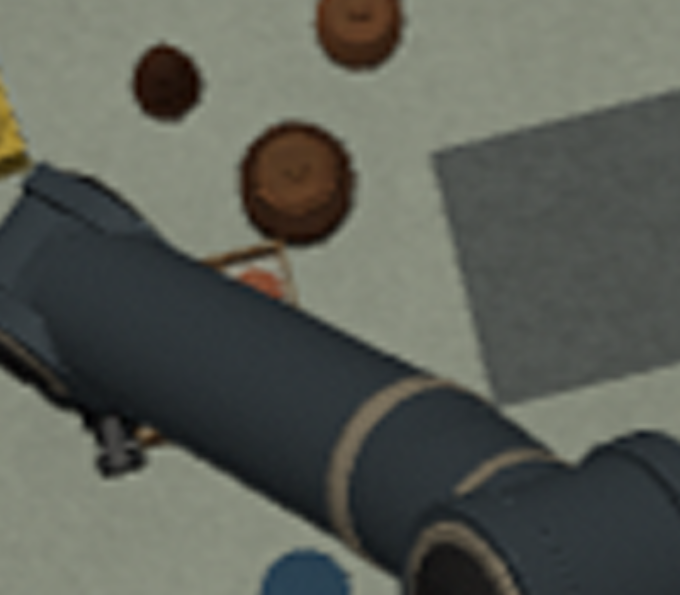

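The front-left corner is at crop px (280,245), i.e. (0.606, 0.035). The prediction was (0.605, 0.0365), so the box is aligned. Now I'll push straight through with a force guard.

```bash
cat > d.py <<'E'
from plant import robot
from h import *
fl=np.pi; off=.066
for s in (-.05,-.025,0,.025,.05,.08,.11,.14,.167):
    p,o=tcp(s,0,0,off,Z,fl); hit=robot.move_straight(p,vel=.03,attitude=o,contact_N=12)
    S=robot.sense(); print(s,hit,np.round(S["wrist_force"],1),round(S["t"],1))
    if hit: break
else:
    robot.move_straight(tcp(s,0,0,off+.04,Z,fl)[0],vel=.06)
    robot.move_straight(tcp(s,0,0,off+.04,.2,fl)[0],vel=.12)
    robot.goto([.45,.25,.25],[np.pi,0,DA+fl])
    f=robot.grab_frame("top"); print(robot.sense()["t"])
    im,_=ortho(f,.042,.35,.8,-.3,.2); cv2.imwrite("pics/t3.png",im[:,:,::-1])
E
python3 d.py
```

```text
-0.05 False [-2.2  1.8  1.8] 11.9
-0.025 False [-1.4 -0.5  0.5] 12.9
0 False [ 0.  -0.  -0.4] 13.9
0.025 False [ 0.7 -0.5  0. ] 14.8
0.05 False [0.4 0.5 0.3] 15.8
0.08 False [ 0.1 -0.1 -0.3] 17.0
0.11 False [0.5 2.1 0.9] 18.1
0.14 False [-0.8 -0.1  0.1] 19.3
0.167 False [-0.8 -0.4  0.7] 20.3
24.1083
```

```bash
ls pics
```

```text
o42.png
s1.png
scene0.png
t2.png
t3.png
top0.png
```

View pics/t3.png

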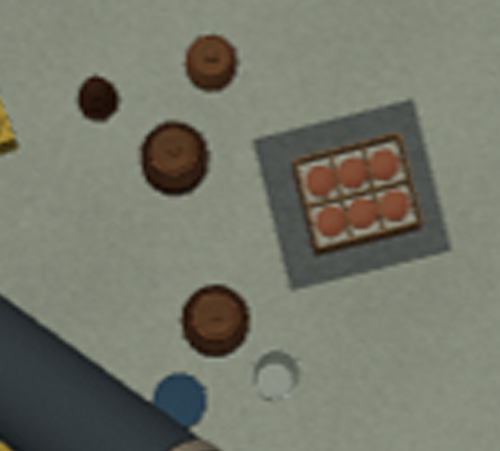

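The box (centre ~(357,193)) lies wholly on the mat with wide margins on all sides. The wares in this view stand as before and the robot is clear.

```bash
python3 -c "
from plant import robot
print(robot.close_job())"
```

```text
the job is handed in; nothing more can be done
None
```

The gift box went through the gap between the plinths and lies wholly on the felt mat; the job was handed in at about 24 s, and the hand-in call returned no verdict.

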